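Tug-check the catches of two storage bins

ROBOT

A 6-joint arm with a two-finger parallel gripper is mounted at the origin on a cart in front of the work surface, level with it; the furniture and walls round the work are solid. World frame = base frame: x ahead of the robot, y to its left, z up, the work surface at z = 0. Lengths are in mm, angles in rad, forces in N, time in s.
With the tool pointing down it reaches from about 375 to 925 mm from the base axis. Payload 5.7 kg.
Tool frame: the origin (TCP) lies between the finger pads; the fingertips stand robot.tcp_to_tips ahead of it and the grasp point (between the pads) lies 2 mm behind it (robot.tcp_to_tips is the distance from the TCP to the fingertips, in mm); z points along the fingers, y is the line along which they close (so a half turn about z gives the same grasp; the last joint's range is limited). The gripper opens to 88 mm and grips with 3 to 60 N. Pads are 20 mm wide; open, the fingers measure 115 mm over their backs; the gripper's body (75 mm by 178 mm) begins 61 mm behind the grasp point.
Start: joints at [-0.115, 0.359, 1.51, -0, 1.272, -0.115], TCP at [599.97, -0.004, 239.623] pointing down, gripper open.
Joint ranges: [-2.97, 2.97], [-1.01, 2.36], [0.21, 2.38], [-0.96, 4.11], [0.2, 2.71], [-2.98, 2.98]. Speed limits (rad/s): [2.39, 2.39, 3.14, 3.14, 3.14, 3.14].

INTERFACE

Orientations are given as a 3x3 rotation matrix whose columns are the frame's x, y, z axes.
In Python, from cell import robot gives the robot as it stands. The module is installed in compiled form; this text tells all that it offers.
- The arm moves only by the tool send_rows, never from a script. Its argument "commands" is a list of rows, each an object of numbers: "x", "y", "z": the shift along the world's x, y, z in m; "roll": the turn about the world's z in rad. A call has exactly 8 rows; each row is the pose to reach, as a shift and turn from the pose commanded when the call began; what a row does not reach only later rows make up. A row lasts 1/12 s, in which the tool goes at most 41.7 mm and 7.16 degrees, less where a joint would pass 70% of its speed; a pose out of reach is approached as far as the arm can. A call with a gripper value outside its range is refused whole. "fingers" is the finger opening in m, from 0 to 0.0878, set as the call begins (left out, the last holds). The fingers move at their own pace and stop on an object; "grip_force" is the grip in N (left out, the last holds). Time passes only in rows, so rows that repeat a pose let the fingers close, or fill a call up. It gives the time, the measured TCP pose, the force, the opening and the grip force at its end, in the units of the state.
- robot.get_state(): the state, without advancing time (a new reading comes with each control period).
- robot.snapshot(name): name is "scene" or "side" or "wrist"; returns the picture (384x512x3 uint8, red, green, blue); there is no depth.
- robot.calibration(name): a dict with "fovy" (degrees; the focal length in pixels is half the picture's height over the tangent of half this angle, whatever the lens; pixels are square), "cx", "cy" (the principal point, pixels), "rvec" (rotation vector, rad) and "tvec" (3), from world to camera coordinates, as OpenCV has them; the wrist camera has in their place "mount" (4x4, takes a point from camera to tool coordinates, whose origin is the TCP and whose axes are the flange's). Camera axes: x right, y down, z forward; pixel columns grow to the right and rows downward; lengths in mm; the calibration is good to about 2 mm. The wrist camera is an equidistant fisheye: a pixel r from the principal point sees the ray r / f radians off the axis. A picture is of the moment at which its call begins: read the wrist's pose just before it. calibration takes no time and is no camera call.
- robot.close_job(): hands the job in; it is judged then, once.
The state is a dict: "time_s": time; "joint_pos": joint angles; "qd": joint speeds; "effort": joint torques, N m; "eef_pos": TCP position; "ee_rot": TCP orientation; "contact_force": force on the tool from outside, world axes, zero at the start; "torque": the same for the moment, N m; "grip_width": finger opening in mm; "finger_force": force on a finger pad.
Only numpy, scipy, OpenCV 4.12 (cv2) and the standard library are available. Lean on these libraries where they do the work, as an engineer would, in place of code of your own. Each camera call takes 0.05 s, during which the arm holds its last target. There are 200 camera calls.

TASK

Check that the flaps of the two white storage bins have caught, the left bin first and then the right one: pull firmly outward on the flap's black tab and keep the pull on for about a second. A flap that gives has not caught: lift it clearly, press it home until it catches, and tug it again to see that it now holds before going on. Leave both flaps caught and fully home, and leave the other things on the bench where they are.

Things in the scene. Friction and masses are not known exactly. Their poses are not given: they have to be found in the camera images.
- bin_1: one of two identical white storage bins, fixed, 160 deep x 150 wide x 208 mm high; origin: centre of its underside, own -x is its front. Lower front: a grey sloping flap. Above it a hood (own z 142 to 208 mm) juts out to own x = -9 mm, 24 mm behind the tab's grasp point, so an upright gripper does not fit over the tab: come along the tab, leaning about 40 degrees
- hinge_1 (a point): middle of the hinge line of bin_1's flap, along the flap's lower edge: 80 mm in front of the bin's origin and 45 mm above the bench; axes as the bin's. The flap is 158 mm wide and 115 mm from hinge to upper edge
- tab_1 (a point): grasp point of the pull tab of bin_1's flap; turns with the flap. A black block 22 mm wide (point y, parallel to the hinge), 14 mm thick (point x, up the slope), standing 34 mm out of the flap along point z. The point is 12 mm below its outer end, 22 mm above the flap's face, 85 mm up from the hinge. Flap shut: point z leans 40 degrees from vertical to the bin's front
- flap_1 (a joint): opening angle (rad) of bin_1's flap, a turn about minus the hinge's y axis. 0 = fully home, 0.6 = stop. As it opens the tab swings out, up and forward on an arc about the hinge line (a firm grip must follow the arc and turn with it); let go, the flap sinks back slowly by its weight
- catch_1_point (a point): spring catch in the bin behind the flap's upper edge (no need to touch it). Caught: flap rests at 0, plays freely to 0.013; 5 to 15 N outward on the tab holds it at 0.014 to 0.021, over 17 N tears it open. Not caught: flap looks nearly shut but lies at about 0.114 and lifts with under 2 N. About 12 N inward on the tab snaps it past the catch (at 0.07) on to 0
- bin_2: one of two identical white storage bins, fixed, 160 deep x 150 wide x 208 mm high; origin: centre of its underside, own -x is its front. Lower front: a grey sloping flap. Above it a hood (own z 142 to 208 mm) juts out to own x = -9 mm, 24 mm behind the tab's grasp point, so an upright gripper does not fit over the tab: come along the tab, leaning about 40 degrees
- hinge_2 (a point): middle of the hinge line of bin_2's flap, along the flap's lower edge: 80 mm in front of the bin's origin and 45 mm above the bench; axes as the bin's. The flap is 158 mm wide and 115 mm from hinge to upper edge
- tab_2 (a point): grasp point of the pull tab of bin_2's flap; turns with the flap. A black block 22 mm wide (point y, parallel to the hinge), 14 mm thick (point x, up the slope), standing 34 mm out of the flap along point z. The point is 12 mm below its outer end, 22 mm above the flap's face, 85 mm up from the hinge. Flap shut: point z leans 40 degrees from vertical to the bin's front
- flap_2 (a joint): opening angle (rad) of bin_2's flap, a turn about minus the hinge's y axis. 0 = fully home, 0.6 = stop. As it opens the tab swings out, up and forward on an arc about the hinge line (a firm grip must follow the arc and turn with it); let go, the flap sinks back slowly by its weight
- catch_2_point (a point): spring catch in the bin behind the flap's upper edge (no need to touch it). Caught: flap rests at 0, plays freely to 0.013; 5 to 15 N outward on the tab holds it at 0.014 to 0.021, over 17 N tears it open. Not caught: flap looks nearly shut but lies at about 0.114 and lifts with under 2 N. About 12 N inward on the tab snaps it past the catch (at 0.07) on to 0
- flask_t75: bystander: clear flat culture flask with a cap, 150 x 84 x 33 mm, lying loose in front of the bins; origin at the centre of its underside
- notebook: bystander: black notebook 148 x 110 x 16 mm, loose, front right; origin at the centre of its underside
- hemocytometer_case: bystander: small flat dark case 37 x 82 x 14 mm, loose, front left; origin at the centre of its underside
Things that resemble listed ones, but are neither listed nor needed, are in the scene too. Leave any purple look-alike of the bin_2 alone.

How it is judged (in metres and radians):
On the way, in this order (a step that is already met when the one before it is completed fails the run):
1. the left flap is tugged: it either holds against a firm pull kept on for 0.2 s, or gives and is lifted clearly (more than about 3 mm at the tab) (((world y of bin_1 above 0 m and value of joint flap_1 above 0.15 rad) or (not (world y of bin_1 above 0 m) and (value of joint flap_2 between 0.0137 and 0.045 rad and velocity of joint flap_2 between -0.1 and 0.1 rad/s)))), for 0.2 s.
2. if the left flap gave, it has been pressed shut and now holds against a firm pull kept on for 0.3 s; if it held, the right flap is tugged and gives, and is lifted clearly (((world y of bin_1 above 0 m and (value of joint flap_1 between 0.0137 and 0.045 rad and velocity of joint flap_1 between -0.1 and 0.1 rad/s)) or (not (world y of bin_1 above 0 m) and value of joint flap_1 above 0.15 rad))), for 0.3 s.
3. the right flap, pressed shut if it gave, holds against a firm pull kept on for 0.3 s (((world y of bin_1 above 0 m and (value of joint flap_2 between 0.0137 and 0.045 rad and velocity of joint flap_2 between -0.1 and 0.1 rad/s)) or (not (world y of bin_1 above 0 m) and (value of joint flap_1 between 0.0137 and 0.045 rad and velocity of joint flap_1 between -0.1 and 0.1 rad/s)))), for 0.3 s.
At the end, for the whole second after the job is handed in: both flaps caught and home (opening angle under 0.008 rad) (value of joint each of flap_1, flap_2 below 0.008 rad); the robot touches nothing.
It fails at once if a bystander (flask, notebook or small case) is moved more than 30 mm (distance of any of flask_t75, notebook, hemocytometer_case from where it was at the start of the episode above 0.03 m).
It also fails if it takes over 51 s, if anything falls off the work surface, if the arm or the gripper's body presses on something with over 40 N, if the wrist force passes 120 N, or if a joint passes its speed limit or range.

## Working session

There is one attempt and no reset: what is moved stays moved. The work goes in short steps, Python scripts to look and compute and a tool call to move; the robot and the scene stay as the last step left them, time stands still between calls to the robot, and variables do not carry over. Pictures are saved under pics/ and viewed, at most 10 in all, crops included, and the job is handed in when it is done.

Besides the shell and the picture viewer there is one more tool, called after ">>>" as a command line: name --argument value ..., lists and objects as JSON in quotes. send_rows: Moves the arm, as the interface text tells. Its arguments: {"type":"object","properties":{"commands":{"type":"array","items":{"type":"object","properties":{"x":{"type":"number"},"y":{"type":"number"},"z":{"type":"number"},"roll":{"type":"number"}}}},"fingers":{"type":"number"},"grip_force":{"type":"number"}},"required":["commands"]}

```bash
mkdir -p pics; python3 - <<'E'
from cell import robot
import cv2
for n in ["scene","side"]:
    im=robot.snapshot(n); cv2.imwrite(f"pics/{n}0.png",cv2.resize(im[:,:,::-1],(768,576)))
    print(n,robot.calibration(n))
print(robot.calibration("wrist")); s=robot.get_state(); print(s, robot.tcp_to_tips)
E
```

```text
scene {'fovy': 42.905129473732856, 'cx': 252.59604113112067, 'cy': 206.08064154502358, 'rvec': array([ 1.98979514, -0.66488263,  0.39257263]), 'tvec': array([-515.12100469,  206.13728154, 1336.60417165])}
side {'fovy': 51.57001528231709, 'cx': 255.75536002141845, 'cy': 191.0005624983667, 'rvec': array([ 0.65298528, -2.33613283,  1.53877974]), 'tvec': array([ 417.60640457,  234.05515856, 1066.67288213])}
{'fovy': 65.70646984690485, 'cx': 255.25828022950688, 'cy': 188.69852355461583, 'mount': array([[-8.22651258e-04, -9.55412788e-01, -2.95272295e-01,
         8.20902579e+01],
       [ 9.99999290e-01, -5.31393088e-04, -1.06664569e-03,
        -7.79288496e-02],
       [ 8.62181280e-04, -2.95272963e-01,  9.55412546e-01,
        -1.43619385e+02],
       [ 0.00000000e+00,  0.00000000e+00,  0.00000000e+00,
         1.00000000e+00]])}
{'time_s': 0.1, 'joint_pos': array([-1.15099003e-01,  3.59426004e-01,  1.51130838e+00, -6.66168386e-06,
        1.27250354e+00, -1.15088489e-01]), 'qd': array([ 6.65581914e-04,  9.57961182e-05, -3.45714060e-03,  3.96797193e-04,
        8.99202917e-04,  3.47731291e-04]), 'effort': array([-1.00573943e-03, -5.16363215e+01, -2.71407151e+01,  6.75204420e-02,
        2.75516213e-02, -3.27900011e-05]), 'eef_pos': array([5.99410926e+02, 5.86986053e-02, 2.38903806e+02]), 'ee_rot': array([[ 8.69981023e-06,  9.99998663e-01, -1.63511100e-03],
       [ 9.99999983e-01, -8.40120878e-06,  1.82625236e-04],
       [ 1.82611255e-04, -1.63511256e-03, -9.99998647e-01]]), 'contact_force': array([-0.39500729,  0.98476853, -0.91642073]), 'torque': array([-0.06728597, -0.02295922,  0.03573649]), 'finger_force': 0.0, 'grip_width': 88.25701707291817} 17.0
```

View pics/scene0.png

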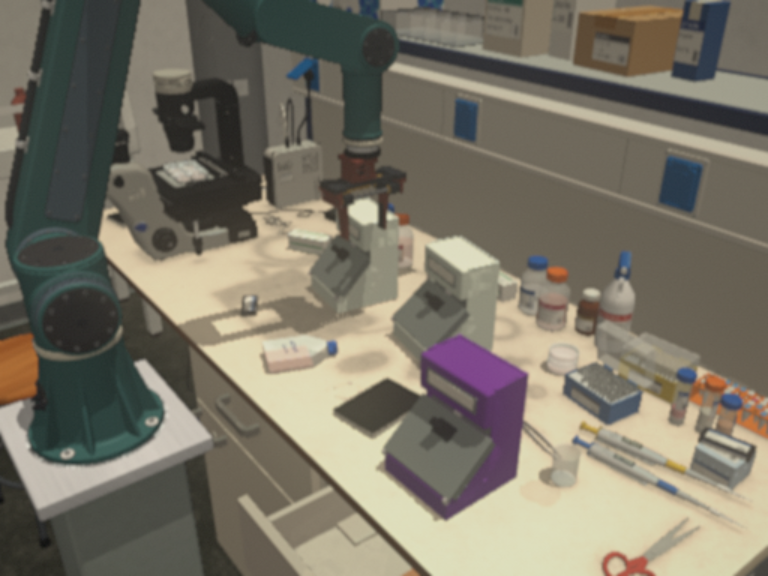

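View pics/side0.png

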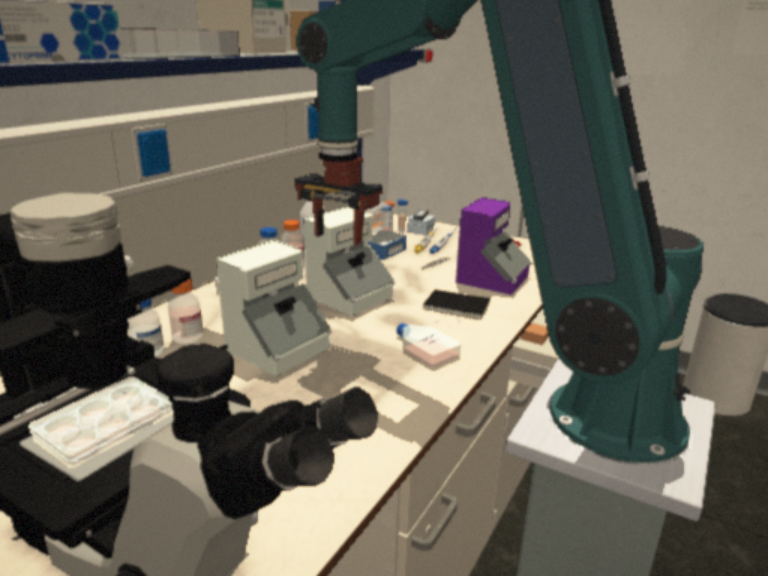

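Scene view: the left white bin's tab is at about (352,245), and the right white bin's is at (437,290). The purple box at (455,420) is the look-alike, so I leave it alone. In the side view the left tab is at (286,304) and the right at (354,257). I'll triangulate the tabs and hood corners.

```bash
cat > h.py <<'E'
import numpy as np, cv2
from cell import robot
def P(n):
    c=robot.calibration(n); f=192/np.tan(np.radians(c['fovy']/2))
    K=np.array([[f,0,c['cx']],[0,f,c['cy']],[0,0,1]])
    R=cv2.Rodrigues(c['rvec'])[0]; return K@np.c_[R,c['tvec']]
def tri(a,b):  # pixels in original pictures
    X=cv2.triangulatePoints(P('scene'),P('side'),np.array(a,float).reshape(2,1),np.array(b,float).reshape(2,1)); return (X[:3]/X[3]).ravel()
E
python3 - <<'E'
from h import *
for n,a,b in [("tabL",(352,245),(286,304)),("tabR",(437,290),(354,257))]:
    print(n,tri(np.array(a)/1.5,np.array(b)/1.5).round())
a=cv2.imread("pics/scene0.png");b=cv2.imread("pics/side0.png")
cv2.imwrite("pics/c1.png",np.hstack([cv2.resize(a[190:375,300:505],(400,361),interpolation=2),cv2.resize(b[195:380,210:400],(371,361),interpolation=2)]))
E
```

```text
tabL [655. 127. 122.]
tabR [ 671. -161.  123.]
```

View pics/c1.png

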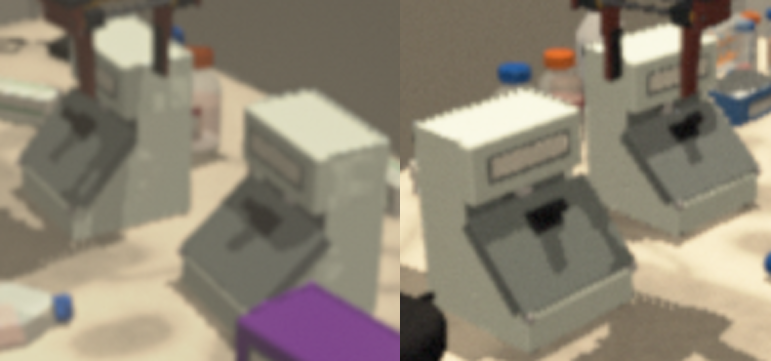

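>>> send_rows --commands '[{"x":-0.01,"y":-0.005,"z":0.02,"roll":0.12},{"x":-0.02,"y":-0.01,"z":0.04,"roll":0.24},{"x":-0.03,"y":-0.015,"z":0.06,"roll":0.36},{"x":-0.04,"y":-0.02,"z":0.08,"roll":0.48},{"x":-0.04,"y":-0.02,"z":0.08,"roll":0.6},{"x":-0.04,"y":-0.02,"z":0.08,"roll":0.72},{"x":-0.04,"y":-0.02,"z":0.08,"roll":0.84},{"x":-0.04,"y":-0.02,"z":0.08,"roll":0.96}]'

```text
time_s: 0.77
eef_pos: [559.6, -20.0, 319.4]
ee_rot: [[-0.822, 0.569, -0.001], [0.569, 0.822, 0.0], [0.0, -0.0, -1.0]]
contact_force: [0.4, 0.9, -1.1]
grip_width: 88.2
finger_force: 0.0
```

>>> send_rows --commands '[{"roll":0.12},{"roll":0.24},{"roll":0.36},{"roll":0.48},{"roll":0.61},{"roll":0.61},{"roll":0.61},{"roll":0.61}]'

```text
invalid input
```

```bash
cat >> h.py <<'E'
def wrist(name):
    s=robot.get_state(); im=robot.snapshot("wrist"); cv2.imwrite(f"pics/{name}.png",im[:,:,::-1])
    np.savez(f"{name}.npz",p=s['eef_pos'],R=s['ee_rot']); return im,s
def ray(name,u,v):
    d=np.load(f"{name}.npz"); c=robot.calibration("wrist"); f=192/np.tan(np.radians(c['fovy']/2))
    x,y=u-c['cx'],v-c['cy']; r=np.hypot(x,y); t=r/f
    k=np.array([x/r*np.sin(t),y/r*np.sin(t),np.cos(t)]); M=c['mount']
    return d['R']@M[:3,3]+d['p'], d['R']@M[:3,:3]@k
def atz(name,u,v,z):
    o,k=ray(name,u,v); return o+k*(z-o[2])/k[2]
E
python3 - <<'E'
from h import *
im,s=wrist("w1"); print(s['eef_pos'],s['ee_rot'].round(3),s['joint_pos'].round(2),s['time_s'],s['contact_force'])
cv2.imwrite("pics/w1b.png",cv2.resize(im[:,:,::-1],(768,576),interpolation=2))
E
```

```text
[559.61499261 -20.01641795 319.43926519] [[-0.822  0.569 -0.001]
 [ 0.569  0.822  0.   ]
 [ 0.    -0.    -1.   ]] [-0.16  0.24  1.48 -0.    1.42 -1.12] 0.7667 [ 0.35194499  0.90508034 -1.12941861]
```

View pics/w1b.png

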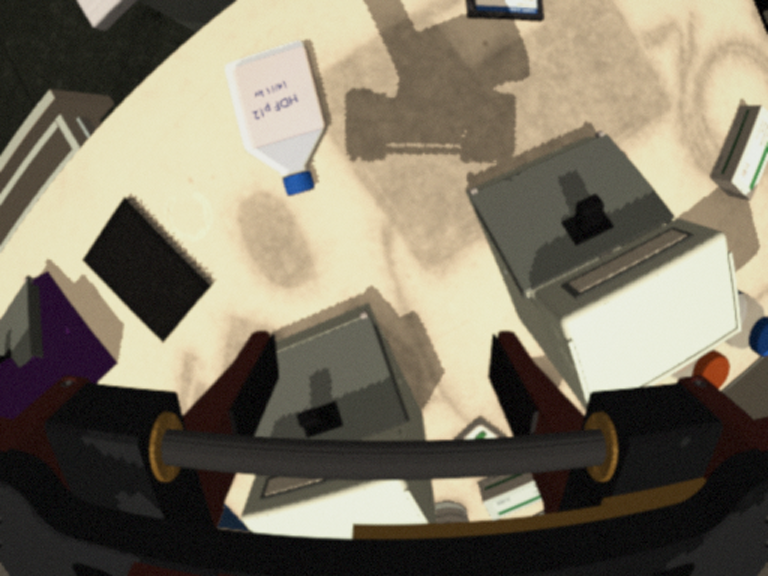

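Wrist view (image up is roughly toward the robot): left bin with flap corners (472,190) and (600,134), tab (588,218), hood top front edge (560,318)-(722,234). The right bin's tab is at (320,418), partly hidden by the fingers. The second call was refused, so I'll give full rows.

```bash
python3 - <<'E'
from h import *
def q(u,v,z): return atz("w1",u/1.5,v/1.5,z)
def rep(n,A,B):
    d=B-A; print(n,A.round(1),B.round(1),"len",np.linalg.norm(d).round(1),"yaw of own+y deg",np.degrees(np.arctan2(-d[0],d[1])).round(1))
rep("Lflap low",q(472,190,49),q(600,134,49))
rep("Lflap up",q(527,293,123),q(672,216,123))
rep("Lhood",q(560,318,208),q(722,234,208))
rep("Lbinback",q(600,405,208),q(740,318,208))
rep("Rflap side",q(365,312,49),q(408,418,123))
print("tabL",q(588,218,125),"tabR",q(320,418,125))
E
```

```text
Lflap low [569.8  74.8  49. ] [592.7 217.9  49. ] len 145.0 yaw of own+y deg -9.1
Lflap up [654.   60.9 123. ] [673.9 214.7 123. ] len 155.1 yaw of own+y deg -7.4
Lhood [642.1  63.2 208. ] [665.9 204.3 208. ] len 143.1 yaw of own+y deg -9.6
Lbinback [725.9  60.3 208. ] [743.  199.5 208. ] len 140.2 yaw of own+y deg -7.0
Rflap side [611.9 -77.6  49. ] [697.4 -87.3 123. ] len 113.5 yaw of own+y deg -96.5
tabL [627.95032067 137.69773761 125.        ] tabR [ 651.29217254 -153.03632405  125.        ]
```

>>> send_rows --commands '[{"x":0,"y":0.04,"z":0,"roll":0.12},{"x":0,"y":0.08,"z":0,"roll":0.24},{"x":0,"y":0.11,"z":0,"roll":0.36},{"x":0,"y":0.11,"z":0,"roll":0.48},{"x":0,"y":0.11,"z":0,"roll":0.6},{"x":0,"y":0.11,"z":0,"roll":0.61},{"x":0,"y":0.11,"z":0,"roll":0.61},{"x":0,"y":0.11,"z":0,"roll":0.61}]'

```text
time_s: 1.48
eef_pos: [559.9, 89.7, 319.4]
ee_rot: [[-1.0, 0.006, -0.0], [0.006, 1.0, -0.0], [0.0, -0.0, -1.0]]
contact_force: [-0.4, 0.9, -0.7]
grip_width: 87.8
finger_force: 0.0
```

```bash
cat >> h.py <<'E'
def pz(n,u,v,z):
    M=P(n); A=np.c_[M[:,:2],-np.array([u,v,1.])]; return np.r_[np.linalg.solve(A,-(M[:,2]*z+M[:,3]))[:2],z]
def proj(n,X):
    x=P(n)@np.r_[X,1]; return x[:2]/x[2]
def projw(name,X):
    d=np.load(f"{name}.npz"); c=robot.calibration("wrist"); f=192/np.tan(np.radians(c['fovy']/2)); M=c['mount']
    k=M[:3,:3].T@(d['R'].T@(np.asarray(X,float)-d['p'])-M[:3,3]); r=np.hypot(k[0],k[1]); t=np.arctan2(r,k[2])
    return np.array([c['cx'],c['cy']])+f*t*k[:2]/r
E
python3 - <<'E'
from h import *
for l,n,u,v,z in [("R hood fl",'scene',426.6,239.7,208),("R hood fr",'scene',465.6,266.9,208),("L hood fr?",'side',301,255.4,208),("L hood fl",'side',243.3,270.8,208)]:
    print(l,pz(n,u/1.5,v/1.5,z).round(1))
im,s=wrist("w2"); print(s['eef_pos'],s['time_s'])
cv2.imwrite("pics/w2b.png",cv2.resize(im[:,:,::-1],(768,576),interpolation=2))
E
```

```text
R hood fl [704.2 -88.1 208. ]
R hood fr [ 679.  -235.5  208. ]
L hood fr? [624.8  96.2 208. ]
L hood fl [663.8 220.1 208. ]
[559.86962538  89.74589627 319.40384613] 1.4833
```

View pics/w2b.png

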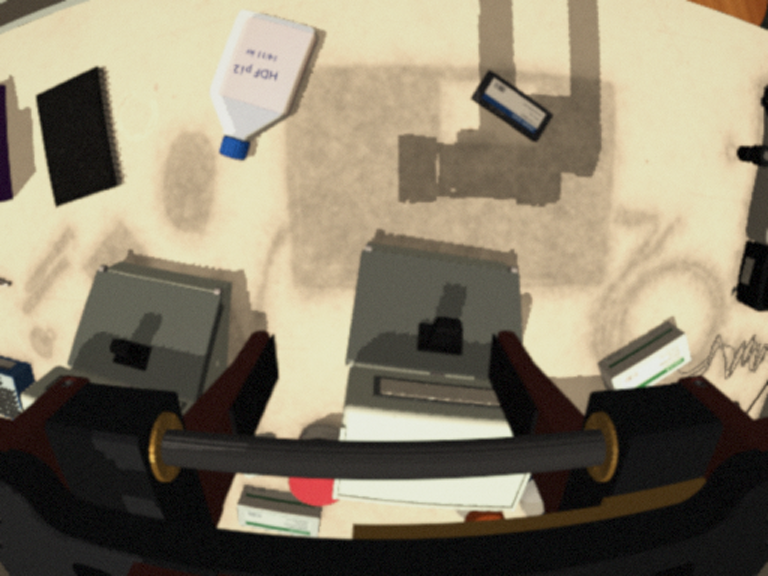

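```bash
cat > fit.py <<'E'
from h import *
from scipy.optimize import least_squares
T=6.
def pt(p,own):
    x,y,yaw=p[:3]; c,s=np.cos(yaw),np.sin(yaw); return np.array([x+c*own[0]-s*own[1],y+s*own[0]+c*own[1],own[2]])
def flap(q,up,out,yy):
    a=np.radians(40)+q; return np.array([-80+up*np.cos(a)-out*np.sin(a),yy,45+up*np.sin(a)+out*np.cos(a)])
F=lambda up,yy,out=T:(lambda q:flap(q,up,out,yy)); H=lambda x,yy:(lambda q:np.array([x,yy,208.]))
obs={'L':[("w2",366,247,F(0,-79)),("w2",517,268,F(0,79)),("w2",347,363,F(115,-79)),("w2",343,430,H(-9,-75)),("w2",336,497,H(80,-75)),("w2",521,507,H(80,75)),
 ("w1",472,190,F(0,-79)),("w1",600,134,F(0,79)),("w1",527,293,F(115,-79)),("w1",672,216,F(115,79)),("w1",560,318,H(-9,-75)),("w1",722,234,H(-9,75)),
 ("side",301,255.4,H(-9,-75)),("side",243.3,270.8,H(-9,75)),("w2",441,337,F(85,0,T+30)),("side",286,303,F(85,0,T+30)),("scene",352,245,F(85,0,T+30))],
'R':[("w2",103,267,F(0,-79)),("w2",219,291,F(0,79)),("w2",70,360,F(115,-79)),("w1",365,312,F(0,79)),("w1",408,418,F(115,79)),
 ("scene",426.6,239.7,H(-9,75)),("scene",465.6,266.9,H(-9,-75)),("w2",130,352,F(85,0,T+30)),("side",354,257,F(85,0,T+30)),("scene",437,290,F(85,0,T+30))]}
def pr(n,X): return proj(n,X) if n in("side","scene") else projw(n,X)
def fit(k,show=True):
    def res(p): return np.concatenate([pr(n,pt(p,f(p[3])))*1.5-[u,v] for n,u,v,f in obs[k]])
    r=least_squares(res,[660,130 if k=='L' else -160,-.1,.05],x_scale=[10,10,.1,.1],loss='soft_l1',f_scale=3)
    if show:
        p=r.x; print(k,p.round(3)); print(res(p).reshape(-1,2).round(1).tolist())
        for q in (0,.114): print('tabpt q',q,pt(p,flap(q,85,22+T,0)).round(1))
    return r.x
if __name__=="__main__":
    fit('L');fit('R')
E
python3 fit.py
```

```text
L [ 6.63198e+02  1.37131e+02 -1.36000e-01 -2.00000e-02]
[[-4.2, -0.2], [3.7, 0.1], [-0.8, 3.2], [1.7, -23.2], [-1.0, 1.6], [-3.0, 2.0], [-4.4, 2.1], [5.5, -6.1], [-1.2, 4.9], [1.0, 4.9], [1.9, 1.1], [6.3, -8.1], [2.1, -6.4], [2.5, -1.3], [4.8, -2.3], [1.2, -2.7], [-15.8, 3.4]]
tabpt q 0 [630.6 141.6 121.1]
tabpt q 0.114 [621.7 142.8 126. ]
R [ 6.79690e+02 -1.68533e+02 -1.85000e-01 -1.66000e-01]
[[-7.9, -0.9], [1.5, -0.3], [2.4, 6.8], [1.7, -0.3], [0.5, 3.3], [-5.6, 3.0], [-6.6, 3.9], [-6.9, 2.0], [4.2, -1.2], [-6.2, 6.9]]
tabpt q 0 [ 647.4 -162.5  121.1]
tabpt q 0.114 [ 638.6 -160.8  126. ]
```

>>> send_rows --commands '[{"x":0.02,"y":0.025,"z":-0.02,"roll":-0.06},{"x":0.044,"y":0.0555,"z":-0.04,"roll":-0.13},{"x":0.044,"y":0.0555,"z":-0.07,"roll":-0.13},{"x":0.044,"y":0.0555,"z":-0.1,"roll":-0.13},{"x":0.044,"y":0.0555,"z":-0.13,"roll":-0.13},{"x":0.044,"y":0.0555,"z":-0.155,"roll":-0.13},{"x":0.044,"y":0.0555,"z":-0.169,"roll":-0.13},{"x":0.044,"y":0.0555,"z":-0.169,"roll":-0.13}]' --fingers 0.05 --grip_force 30

```text
time_s: 2.2
eef_pos: [601.4, 144.7, 146.8]
ee_rot: [[-0.991, 0.134, -0.007], [0.134, 0.991, -0.001], [0.007, -0.002, -1.0]]
contact_force: [-0.8, -0.2, 0.4]
grip_width: 50.2
finger_force: 0.0
```

```bash
python3 - <<'E'
from h import *
im,s=wrist("w3"); print(s['eef_pos'],s['grip_width'],s['time_s'],s['contact_force'],s['ee_rot'].round(3).tolist())
cv2.imwrite("pics/w3b.png",cv2.resize(im[:,:,::-1],(768,576),interpolation=2))
E
```

```text
[601.40336953 144.67333226 146.8172139 ] 50.1550964072109 2.2 [-0.77085252 -0.19849865  0.43177476] [[-0.991, 0.134, -0.007], [0.134, 0.991, -0.001], [0.007, -0.002, -1.0]]
```

View pics/w3b.png

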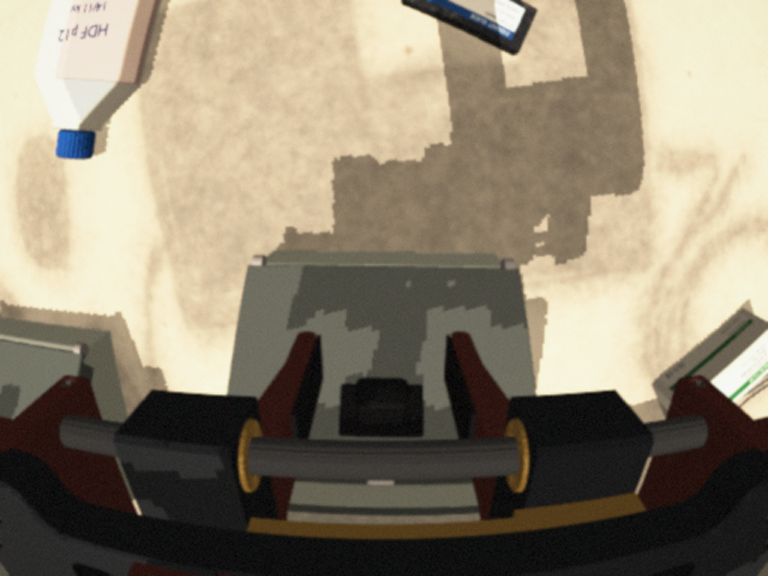

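Well centred: the tab at (381,405) is midway between the fingers, and the yaw matches. I'll check its depth along the front edge and the flap corners (262,262) and (507,265).

```bash
python3 - <<'E'
from fit import *
obs['L']=[o for o in obs['L'] if not(o[1]==343 or o[0]=="scene")]+[("w3",262,262,F(0,-79)),("w3",507,265,F(0,79)),("w3",381,380,F(78,0,T+34))]
p=fit('L')
for q in (0,.05,.114,): print(q,projw("w3",pt(p,flap(q,78,T+34,0)))*1.5, projw("w3",pt(p,flap(q,92,T+34,0)))*1.5)
R=np.load("w3.npz"); print("TCP rel origin in own", (R['p'][:2]-p[:2])@np.array([np.cos(p[2]),np.sin(p[2])]))
E
```

```text
L [ 6.64024e+02  1.36430e+02 -1.41000e-01  6.50000e-02]
[[-4.3, -0.1], [3.3, 0.9], [-1.3, 0.6], [-2.2, 2.0], [-4.5, 3.2], [-4.5, 2.4], [5.6, -5.1], [-1.8, 1.6], [3.5, 1.0], [1.5, 2.2], [6.1, -6.1], [2.1, -6.6], [2.3, -1.6], [6.3, -7.4], [3.4, -3.5], [-15.7, -1.6], [13.6, -2.8], [1.8, 2.7]]
tabpt q 0 [631.5 141.  121.1]
tabpt q 0.114 [622.6 142.3 126. ]
0 [382.72796448 391.08253751] [382.52193082 423.50443227]
0.05 [382.77565231 384.70237891] [382.56938565 417.45713992]
0.114 [382.84243995 375.61250554] [382.6377092  408.54409019]
TCP rel origin in own -63.157801251029035
```

>>> send_rows --commands '[{"x":0.003,"y":-0.0004,"z":-0.006,"roll":0},{"x":0.006,"y":-0.0008,"z":-0.012,"roll":0},{"x":0.01,"y":-0.0014,"z":-0.018,"roll":0},{"x":0.01,"y":-0.0014,"z":-0.018,"roll":0},{"x":0.01,"y":-0.0014,"z":-0.018,"roll":0},{"x":0.01,"y":-0.0014,"z":-0.018,"roll":0},{"x":0.01,"y":-0.0014,"z":-0.018,"roll":0},{"x":0.01,"y":-0.0014,"z":-0.018,"roll":0}]'

```text
time_s: 2.92
eef_pos: [614.0, 144.2, 133.0]
ee_rot: [[-0.991, 0.13, 0.0], [0.13, 0.991, -0.0], [-0.0, 0.0, -1.0]]
contact_force: [-0.1, -0.1, -0.6]
grip_width: 49.6
finger_force: 0.0
```

>>> send_rows --commands '[{"x":0,"y":0,"z":0,"roll":0},{"x":0,"y":0,"z":0,"roll":0},{"x":0,"y":0,"z":0,"roll":0},{"x":0,"y":0,"z":0,"roll":0},{"x":0,"y":0,"z":0,"roll":0},{"x":0,"y":0,"z":0,"roll":0},{"x":0,"y":0,"z":0,"roll":0},{"x":0,"y":0,"z":0,"roll":0}]' --fingers 0.01 --grip_force 30

```text
time_s: 3.58
eef_pos: [613.8, 142.4, 132.6]
ee_rot: [[-0.991, 0.13, -0.001], [0.13, 0.991, -0.003], [0.0, -0.003, -1.0]]
contact_force: [-0.6, -6.6, 1.9]
grip_width: 21.6
finger_force: 30.0
```

>>> send_rows --commands '[{"x":-0.0005,"y":-0.001,"z":0.0003,"roll":0},{"x":-0.001,"y":-0.0016,"z":0.0006,"roll":0},{"x":-0.0015,"y":-0.0016,"z":0.0009,"roll":0},{"x":-0.002,"y":-0.0016,"z":0.0012,"roll":0},{"x":-0.0025,"y":-0.0016,"z":0.0015,"roll":0},{"x":-0.003,"y":-0.0015,"z":0.0018,"roll":0},{"x":-0.003,"y":-0.0015,"z":0.0018,"roll":0},{"x":-0.003,"y":-0.0015,"z":0.0018,"roll":0}]'

```text
time_s: 4.25
eef_pos: [610.5, 142.8, 134.0]
ee_rot: [[-0.991, 0.13, -0.001], [0.13, 0.991, 0.0], [0.001, -0.0, -1.0]]
contact_force: [0.9, 0.6, -7.9]
grip_width: 21.5
finger_force: 30.0
```

>>> send_rows --commands '[{"x":-0.001,"y":0.0001,"z":-0.0005,"roll":0},{"x":-0.002,"y":0.0003,"z":-0.0005,"roll":0},{"x":-0.003,"y":0.0004,"z":0,"roll":0},{"x":-0.004,"y":0.0005,"z":0,"roll":0},{"x":-0.005,"y":0.0007,"z":0.0004,"roll":0},{"x":-0.006,"y":0.0008,"z":0.0006,"roll":0},{"x":-0.006,"y":0.0008,"z":0.0006,"roll":0},{"x":-0.006,"y":0.0008,"z":0.0006,"roll":0}]'

```text
time_s: 4.92
eef_pos: [605.5, 143.5, 135.5]
ee_rot: [[-0.991, 0.13, 0.001], [0.13, 0.991, 0.0], [-0.001, 0.0, -1.0]]
contact_force: [2.6, 0.4, -0.8]
grip_width: 22.1
finger_force: 30.0
```

>>> send_rows --commands '[{"x":-0.001,"y":0.0001,"z":0.0002,"roll":0},{"x":-0.002,"y":0.0003,"z":0.0003,"roll":0},{"x":-0.003,"y":0.0004,"z":0.0004,"roll":0},{"x":-0.004,"y":0.0005,"z":0.0006,"roll":0},{"x":-0.005,"y":0.0007,"z":0.0007,"roll":0},{"x":-0.006,"y":0.0008,"z":0.0008,"roll":0},{"x":-0.006,"y":0.0008,"z":0.0008,"roll":0},{"x":-0.006,"y":0.0008,"z":0.0008,"roll":0}]'

```text
time_s: 5.58
eef_pos: [599.8, 144.3, 136.7]
ee_rot: [[-0.991, 0.13, 0.002], [0.13, 0.991, 0.0], [-0.002, 0.0, -1.0]]
contact_force: [5.2, 0.2, 5.0]
grip_width: 21.6
finger_force: 30.0
```

```bash
python3 - <<'E'
from h import *
im,s=wrist("w4"); print(s['eef_pos'],s['grip_width'],s['time_s'],s['contact_force'])
a=cv2.imread("pics/w3.png")[150:320,140:370]; b=im[150:320,140:370,::-1]
cv2.imwrite("pics/w4b.png",cv2.resize(np.vstack([a,b]),(392,580),interpolation=2))
E
```

```text
[599.83597612 144.33033248 136.69476102] 21.590059316641945 5.5833 [5.24507454 0.21990142 4.98154079]
```

View pics/w4b.png

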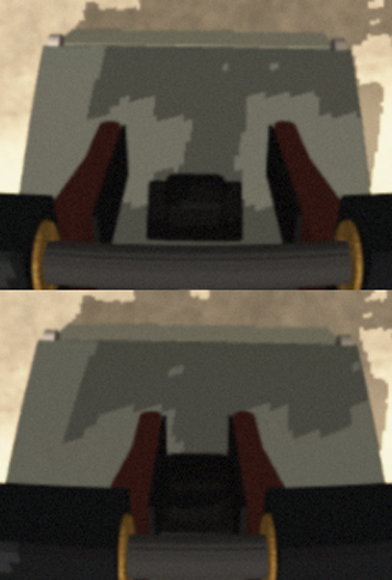

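Measured: the tab followed the pull 14 mm with little force, so the left flap was not caught and is now clearly lifted. Next I'll release it, go in front, close the fingers and push it home.

>>> send_rows --commands '[{"x":0,"y":0,"z":0,"roll":0},{"x":0,"y":0,"z":0,"roll":0},{"x":0,"y":0,"z":0,"roll":0},{"x":-0.01,"y":0.0014,"z":0,"roll":0},{"x":-0.02,"y":0.0027,"z":0,"roll":0},{"x":-0.03,"y":0.004,"z":0,"roll":0},{"x":-0.03,"y":0.004,"z":-0.004,"roll":0},{"x":-0.03,"y":0.004,"z":-0.006,"roll":0}]' --fingers 0.05

```text
time_s: 6.3
eef_pos: [567.6, 148.3, 129.5]
ee_rot: [[-0.992, 0.13, -0.001], [0.13, 0.992, -0.0], [0.001, -0.0, -1.0]]
contact_force: [0.4, -0.1, -0.3]
grip_width: 50.4
finger_force: 0.0
```

>>> send_rows --commands '[{"x":0,"y":0,"z":0,"roll":0},{"x":0,"y":0,"z":0,"roll":0},{"x":0,"y":0,"z":0,"roll":0},{"x":0,"y":0,"z":0,"roll":0},{"x":0,"y":0,"z":0,"roll":0},{"x":0.005,"y":-0.0007,"z":0,"roll":0},{"x":0.01,"y":-0.0014,"z":0,"roll":0},{"x":0.01,"y":-0.0014,"z":0,"roll":0}]' --fingers 0

```text
time_s: 6.97
eef_pos: [580.7, 146.6, 130.0]
ee_rot: [[-0.991, 0.131, 0.002], [0.131, 0.991, -0.0], [-0.002, 0.0, -1.0]]
contact_force: [-0.5, -0.3, 1.0]
grip_width: 1.5
finger_force: 0.0
```

>>> send_rows --commands '[{"x":0.003,"y":-0.0004,"z":0,"roll":0},{"x":0.006,"y":-0.0008,"z":0,"roll":0},{"x":0.009,"y":-0.0012,"z":0,"roll":0},{"x":0.012,"y":-0.0016,"z":0,"roll":0},{"x":0.015,"y":-0.002,"z":0,"roll":0},{"x":0.017,"y":-0.0022,"z":0,"roll":0},{"x":0.019,"y":-0.0025,"z":0,"roll":0},{"x":0.021,"y":-0.0028,"z":0,"roll":0}]'

```text
time_s: 7.63
eef_pos: [599.4, 144.1, 129.6]
ee_rot: [[-0.991, 0.13, -0.002], [0.13, 0.991, 0.0], [0.002, -0.0, -1.0]]
contact_force: [-4.4, 2.0, 2.0]
grip_width: 0.5
finger_force: 2.1
```

>>> send_rows --commands '[{"x":0.0005,"y":0,"z":0,"roll":0},{"x":0.001,"y":-0.0001,"z":0,"roll":0},{"x":0.0015,"y":-0.0002,"z":0,"roll":0},{"x":0.002,"y":-0.0003,"z":0,"roll":0},{"x":0.0025,"y":-0.0003,"z":0,"roll":0},{"x":0.003,"y":-0.0004,"z":0,"roll":0},{"x":0.003,"y":-0.0004,"z":0,"roll":0},{"x":0.003,"y":-0.0004,"z":0,"roll":0}]'

```text
time_s: 8.3
eef_pos: [600.3, 143.9, 129.3]
ee_rot: [[-0.991, 0.13, -0.005], [0.13, 0.991, 0.0], [0.005, -0.001, -1.0]]
contact_force: [-8.1, 1.5, 3.7]
grip_width: 0.4
finger_force: 3.8
```

>>> send_rows --commands '[{"x":0.001,"y":-0.0001,"z":0,"roll":0},{"x":0.002,"y":-0.0003,"z":0,"roll":0},{"x":0.003,"y":-0.0004,"z":0,"roll":0},{"x":0.004,"y":-0.0005,"z":0,"roll":0},{"x":0.005,"y":-0.0007,"z":0,"roll":0},{"x":0.006,"y":-0.0008,"z":0,"roll":0},{"x":0.006,"y":-0.0008,"z":0,"roll":0},{"x":0.006,"y":-0.0008,"z":0,"roll":0}]'

```text
time_s: 8.97
eef_pos: [603.4, 143.4, 128.4]
ee_rot: [[-0.991, 0.13, -0.011], [0.13, 0.991, 0.0], [0.01, -0.001, -1.0]]
contact_force: [-11.4, 2.8, 3.1]
grip_width: 0.3
finger_force: 6.1
```

>>> send_rows --commands '[{"x":0.001,"y":-0.0001,"z":0,"roll":0},{"x":0.002,"y":-0.0003,"z":0,"roll":0},{"x":0.003,"y":-0.0004,"z":0,"roll":0},{"x":0.004,"y":-0.0005,"z":0,"roll":0},{"x":0.004,"y":-0.0005,"z":0,"roll":0},{"x":0.004,"y":-0.0005,"z":0,"roll":0},{"x":0.004,"y":-0.0005,"z":0,"roll":0},{"x":0.004,"y":-0.0005,"z":0,"roll":0}]'

```text
time_s: 9.63
eef_pos: [608.7, 142.6, 128.5]
ee_rot: [[-0.991, 0.13, -0.008], [0.13, 0.991, -0.0], [0.008, -0.001, -1.0]]
contact_force: [-9.8, 2.8, 1.1]
grip_width: 0.5
finger_force: 5.2
```

>>> send_rows --commands '[{"x":0.001,"y":-0.0001,"z":0,"roll":0},{"x":0.002,"y":-0.0003,"z":0,"roll":0},{"x":0.003,"y":-0.0004,"z":0,"roll":0},{"x":0.004,"y":-0.0005,"z":0,"roll":0},{"x":0.004,"y":-0.0005,"z":0,"roll":0},{"x":0.004,"y":-0.0005,"z":0,"roll":0},{"x":0.004,"y":-0.0005,"z":0,"roll":0},{"x":0.004,"y":-0.0005,"z":0,"roll":0}]'

```text
time_s: 10.3
eef_pos: [609.2, 142.5, 128.3]
ee_rot: [[-0.991, 0.13, -0.015], [0.13, 0.991, 0.0], [0.015, -0.002, -1.0]]
contact_force: [-18.3, 4.3, 7.4]
grip_width: 0.3
finger_force: 9.5
```

>>> send_rows --commands '[{"x":-0.005,"y":0.0007,"z":0,"roll":0},{"x":-0.01,"y":0.0014,"z":0,"roll":0},{"x":-0.02,"y":0.0027,"z":0,"roll":0},{"x":-0.03,"y":0.004,"z":0,"roll":0},{"x":-0.03,"y":0.004,"z":0,"roll":0},{"x":-0.03,"y":0.004,"z":0,"roll":0},{"x":-0.03,"y":0.004,"z":0,"roll":0},{"x":-0.03,"y":0.004,"z":0,"roll":0}]'

```text
time_s: 10.97
eef_pos: [587.8, 145.8, 130.1]
ee_rot: [[-0.991, 0.13, 0.001], [0.13, 0.991, -0.0], [-0.001, 0.0, -1.0]]
contact_force: [0.2, 0.8, -0.7]
grip_width: 0.6
finger_force: 0.0
```

>>> send_rows --commands '[{"x":0,"y":0,"z":0,"roll":0},{"x":0,"y":0,"z":0,"roll":0},{"x":0,"y":0,"z":0,"roll":0},{"x":0,"y":0,"z":0,"roll":0},{"x":0.007,"y":-0.001,"z":0,"roll":0},{"x":0.015,"y":-0.0021,"z":0,"roll":0},{"x":0.022,"y":-0.003,"z":0,"roll":0},{"x":0.022,"y":-0.003,"z":0,"roll":0}]' --fingers 0.05

```text
time_s: 11.63
eef_pos: [611.5, 142.5, 130.0]
ee_rot: [[-0.991, 0.131, 0.002], [0.131, 0.991, -0.0], [-0.002, 0.0, -1.0]]
contact_force: [-0.3, 0.2, 0.4]
grip_width: 48.6
finger_force: 0.0
```

>>> send_rows --commands '[{"x":0.001,"y":-0.0001,"z":0,"roll":0},{"x":0.002,"y":-0.0003,"z":0,"roll":0},{"x":0.003,"y":-0.0004,"z":0,"roll":0},{"x":0.004,"y":-0.0005,"z":0,"roll":0},{"x":0.005,"y":-0.0007,"z":0,"roll":0},{"x":0.006,"y":-0.0008,"z":0,"roll":0},{"x":0.006,"y":-0.0008,"z":0,"roll":0},{"x":0.006,"y":-0.0008,"z":0,"roll":0}]'

```text
time_s: 12.3
eef_pos: [615.0, 142.0, 129.8]
ee_rot: [[-0.991, 0.13, -0.0], [0.13, 0.991, -0.0], [0.0, -0.0, -1.0]]
contact_force: [0.1, -0.2, 0.1]
grip_width: 50.2
finger_force: 0.0
```

>>> send_rows --commands '[{"x":0,"y":0,"z":0,"roll":0},{"x":0,"y":0,"z":0,"roll":0},{"x":0,"y":0,"z":0,"roll":0},{"x":0,"y":0,"z":0,"roll":0},{"x":0,"y":0,"z":0,"roll":0},{"x":0,"y":0,"z":0,"roll":0},{"x":0,"y":0,"z":0,"roll":0},{"x":0,"y":0,"z":0,"roll":0}]' --fingers 0.01 --grip_force 40

```text
time_s: 12.97
eef_pos: [614.9, 142.0, 129.8]
ee_rot: [[-0.991, 0.13, -0.0], [0.13, 0.991, -0.0], [0.0, -0.0, -1.0]]
contact_force: [0.0, -0.4, -0.4]
grip_width: 20.1
finger_force: 40.0
```

>>> send_rows --commands '[{"x":-0.0005,"y":0.0001,"z":0.0002,"roll":0},{"x":-0.001,"y":0.0001,"z":0.0004,"roll":0},{"x":-0.0015,"y":0.0002,"z":0.0005,"roll":0},{"x":-0.002,"y":0.0003,"z":0.0005,"roll":0},{"x":-0.0025,"y":0.0003,"z":0.0005,"roll":0},{"x":-0.003,"y":0.0004,"z":0.0005,"roll":0},{"x":-0.0035,"y":0.0005,"z":0.0005,"roll":0},{"x":-0.0035,"y":0.0005,"z":0.0005,"roll":0}]'

```text
time_s: 13.63
eef_pos: [613.1, 142.3, 130.6]
ee_rot: [[-0.991, 0.13, 0.003], [0.13, 0.991, -0.0], [-0.003, 0.0, -1.0]]
contact_force: [5.3, -0.6, -3.4]
grip_width: 20.3
finger_force: 40.0
```

>>> send_rows --commands '[{"x":-0.0005,"y":0.0001,"z":0,"roll":0},{"x":-0.001,"y":0.0001,"z":0,"roll":0},{"x":-0.0015,"y":0.0002,"z":0,"roll":0},{"x":-0.0015,"y":0.0002,"z":0,"roll":0},{"x":-0.0015,"y":0.0002,"z":0,"roll":0},{"x":-0.0015,"y":0.0002,"z":0,"roll":0},{"x":-0.0015,"y":0.0002,"z":0,"roll":0},{"x":-0.0015,"y":0.0002,"z":0,"roll":0}]'

```text
time_s: 14.3
eef_pos: [612.9, 142.3, 130.7]
ee_rot: [[-0.991, 0.13, 0.006], [0.13, 0.991, -0.0], [-0.006, 0.0, -1.0]]
contact_force: [7.8, -2.0, -5.9]
grip_width: 20.1
finger_force: 40.0
```

>>> send_rows --commands '[{"x":-0.0002,"y":0,"z":0,"roll":0},{"x":-0.0002,"y":0,"z":0,"roll":0},{"x":-0.0002,"y":0,"z":0,"roll":0},{"x":-0.0002,"y":0,"z":0,"roll":0},{"x":-0.0002,"y":0,"z":0,"roll":0},{"x":-0.0002,"y":0,"z":0,"roll":0},{"x":-0.0002,"y":0,"z":0,"roll":0},{"x":-0.0002,"y":0,"z":0,"roll":0}]'

```text
time_s: 14.97
eef_pos: [612.9, 142.3, 130.7]
ee_rot: [[-0.991, 0.13, 0.006], [0.13, 0.991, -0.0], [-0.006, 0.0, -1.0]]
contact_force: [9.1, -1.8, -6.1]
grip_width: 20.2
finger_force: 40.0
```

>>> send_rows --commands '[{"x":0.002,"y":-0.0003,"z":-0.0002,"roll":0},{"x":0.0052,"y":-0.0008,"z":-0.0005,"roll":0},{"x":0.0052,"y":-0.0008,"z":-0.0005,"roll":0},{"x":0.0052,"y":-0.0008,"z":-0.0005,"roll":0},{"x":0.0052,"y":-0.0008,"z":-0.0005,"roll":0},{"x":0.0052,"y":-0.0008,"z":-0.0005,"roll":0},{"x":0.0052,"y":-0.0008,"z":-0.0005,"roll":0},{"x":0.0052,"y":-0.0008,"z":-0.0005,"roll":0}]'

```text
time_s: 15.63
eef_pos: [614.9, 142.0, 129.9]
ee_rot: [[-0.991, 0.13, -0.0], [0.13, 0.991, -0.0], [0.0, -0.0, -1.0]]
contact_force: [0.7, 0.9, 0.8]
grip_width: 20.1
finger_force: 40.0
```

>>> send_rows --commands '[{"x":0,"y":0,"z":0,"roll":0},{"x":0,"y":0,"z":0,"roll":0},{"x":0,"y":0,"z":0,"roll":0},{"x":0,"y":0,"z":0,"roll":0},{"x":-0.01,"y":0.0014,"z":0,"roll":0},{"x":-0.02,"y":0.0027,"z":0,"roll":0},{"x":-0.03,"y":0.004,"z":0.02,"roll":0},{"x":-0.03,"y":0.004,"z":0.05,"roll":0}]' --fingers 0.05

```text
time_s: 16.3
eef_pos: [578.8, 145.8, 176.9]
ee_rot: [[-0.991, 0.13, -0.01], [0.13, 0.992, -0.001], [0.01, -0.003, -1.0]]
contact_force: [1.0, 0.1, -0.0]
grip_width: 49.9
finger_force: 0.0
```

>>> send_rows --commands '[{"x":0,"y":-0.035,"z":0.02,"roll":-0.05},{"x":0,"y":-0.075,"z":0.02,"roll":-0.05},{"x":0,"y":-0.115,"z":0.02,"roll":-0.05},{"x":0,"y":-0.155,"z":0.02,"roll":-0.05},{"x":0,"y":-0.195,"z":0.02,"roll":-0.05},{"x":0.004,"y":-0.235,"z":0.01,"roll":-0.05},{"x":0.008,"y":-0.27,"z":-0.01,"roll":-0.05},{"x":0.012,"y":-0.3,"z":-0.02,"roll":-0.05}]'

```text
time_s: 16.97
eef_pos: [595.1, -155.8, 158.5]
ee_rot: [[-0.984, 0.181, -0.002], [0.181, 0.984, 0.0], [0.002, -0.0, -1.0]]
contact_force: [0.3, 0.3, -0.9]
grip_width: 49.9
finger_force: 0.0
```

```bash
python3 - <<'E'
from h import *
im,s=wrist("w5"); print(s['eef_pos'],s['grip_width'],s['time_s'],s['contact_force'],s['ee_rot'].round(3).tolist())
cv2.imwrite("pics/w5b.png",cv2.resize(im[:,:,::-1],(768,576),interpolation=2))
E
```

```text
[ 595.06800934 -155.78580084  158.54386159] 49.9320146838728 16.9667 [ 0.25046423  0.2812478  -0.90607334] [[-0.984, 0.181, -0.002], [0.181, 0.984, 0.0], [0.002, -0.0, -1.0]]
```

View pics/w5b.png

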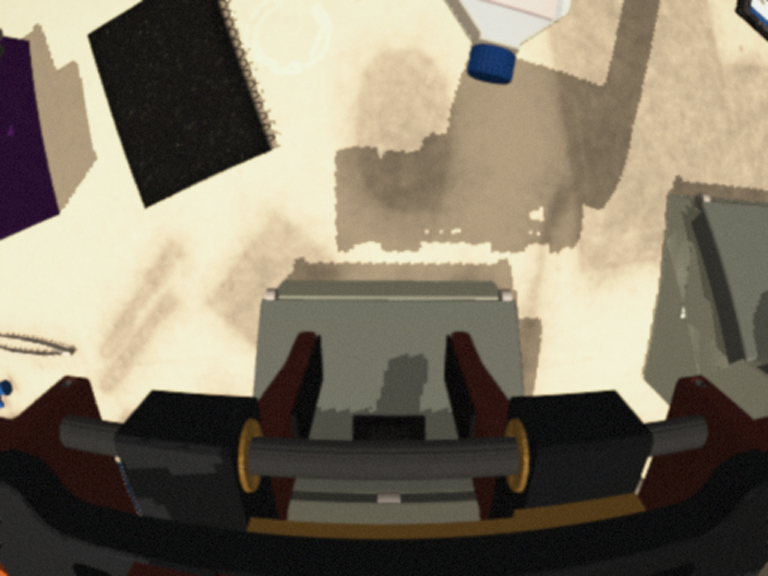

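The right bin's tab is at (389,428) with flap corners (271,296) and (506,296), so it is well aligned. I'll place it relative to the left bin, where the shut contact is already known.

```bash
python3 - <<'E'
from h import *
def mid(n,a,b): 
    A,B=atz(n,a[0]/1.5,a[1]/1.5,49),atz(n,b[0]/1.5,b[1]/1.5,49); d=B-A; return (A+B)[:2]/2, np.arctan2(-d[0],d[1]),np.linalg.norm(d)
mL=mid("w3",(262,262),(507,265)); mR=mid("w5",(271,296),(506,296)); print(mL,mR)
a=-.131; ex=np.array([np.cos(a),np.sin(a)]); ey=np.array([-ex[1],ex[0]])
def loc(p): v=np.array(p)-mL[0]; return v@ex,v@ey
b=-.182; fx=np.array([np.cos(b),np.sin(b)]); fy=np.array([-fx[1],fx[0]])
for nm,p in [("contact shut (closed)",(608.85,142.6)),("grip",(615,142))]:
    u,v=loc(p); print(nm,u,v,"->R",mR[0]+u*fx+v*fy)
E
```

```text
(array([582.21673239, 148.68574605]), np.float64(-0.14677464743230215), np.float64(140.6129898582427)) (array([ 600.30399368, -152.50957768]), np.float64(-0.18253548737205172), np.float64(144.28292102218325))
contact shut (closed) 27.200021949681418 -2.5546143294882566 ->R [ 626.59239371 -159.94511884]
grip 33.37570268084919 -2.3461257046598116 ->R [ 632.70381063 -160.85785275]
```

>>> send_rows --commands '[{"x":0.005,"y":-0.0005,"z":-0.01,"roll":0},{"x":0.01,"y":-0.001,"z":-0.02,"roll":0},{"x":0.015,"y":-0.0015,"z":-0.029,"roll":0},{"x":0.02,"y":-0.002,"z":-0.029,"roll":0},{"x":0.025,"y":-0.003,"z":-0.029,"roll":0},{"x":0.029,"y":-0.0035,"z":-0.029,"roll":0},{"x":0.032,"y":-0.0038,"z":-0.029,"roll":0},{"x":0.032,"y":-0.0038,"z":-0.029,"roll":0}]'

```text
time_s: 17.68
eef_pos: [630.3, -157.7, 131.4]
ee_rot: [[-0.984, 0.179, 0.002], [0.179, 0.984, -0.001], [-0.002, -0.0, -1.0]]
contact_force: [-0.9, -0.4, 0.6]
grip_width: 50.2
finger_force: 0.0
```

>>> send_rows --commands '[{"x":0.001,"y":-0.001,"z":-0.001,"roll":0},{"x":0.002,"y":-0.002,"z":-0.001,"roll":0},{"x":0.003,"y":-0.0025,"z":-0.001,"roll":0},{"x":0.003,"y":-0.0025,"z":-0.001,"roll":0},{"x":0.003,"y":-0.0025,"z":-0.001,"roll":0},{"x":0.003,"y":-0.0025,"z":-0.001,"roll":0},{"x":0.003,"y":-0.0025,"z":-0.001,"roll":0},{"x":0.003,"y":-0.0025,"z":-0.001,"roll":0}]'

```text
time_s: 18.35
eef_pos: [631.9, -160.4, 129.8]
ee_rot: [[-0.984, 0.18, -0.0], [0.18, 0.984, -0.0], [0.0, -0.0, -1.0]]
contact_force: [-0.5, 0.1, 0.0]
grip_width: 50.1
finger_force: 0.0
```

>>> send_rows --commands '[{"x":0,"y":0,"z":0,"roll":0},{"x":0,"y":0,"z":0,"roll":0},{"x":0,"y":0,"z":0,"roll":0},{"x":0,"y":0,"z":0,"roll":0},{"x":0,"y":0,"z":0,"roll":0},{"x":0,"y":0,"z":0,"roll":0},{"x":0,"y":0,"z":0,"roll":0},{"x":0,"y":0,"z":0,"roll":0}]' --fingers 0.01 --grip_force 40

```text
time_s: 19.02
eef_pos: [632.1, -159.6, 129.8]
ee_rot: [[-0.984, 0.18, 0.0], [0.18, 0.984, 0.001], [0.0, 0.001, -1.0]]
contact_force: [0.6, 4.9, 0.6]
grip_width: 20.0
finger_force: 40.0
```

Gripped. Now the tug, same profile as the left.

>>> send_rows --commands '[{"x":-0.0005,"y":0.0006,"z":0.0002,"roll":0},{"x":-0.001,"y":0.0011,"z":0.0004,"roll":0},{"x":-0.0015,"y":0.0013,"z":0.0005,"roll":0},{"x":-0.002,"y":0.0014,"z":0.0005,"roll":0},{"x":-0.0025,"y":0.0015,"z":0.0005,"roll":0},{"x":-0.003,"y":0.0016,"z":0.0005,"roll":0},{"x":-0.0035,"y":0.0016,"z":0.0005,"roll":0},{"x":-0.0035,"y":0.0016,"z":0.0005,"roll":0}]'

```text
time_s: 19.68
eef_pos: [630.2, -159.2, 130.6]
ee_rot: [[-0.984, 0.18, 0.004], [0.18, 0.984, -0.001], [-0.004, -0.0, -1.0]]
contact_force: [7.9, 2.3, -2.9]
grip_width: 19.6
finger_force: 40.0
```

Same response as the caught left flap. I'll pull slightly more and hold.

>>> send_rows --commands '[{"x":-0.0005,"y":-0.0003,"z":0,"roll":0},{"x":-0.001,"y":-0.0003,"z":0,"roll":0},{"x":-0.001,"y":-0.0003,"z":0,"roll":0},{"x":-0.001,"y":-0.0003,"z":0,"roll":0},{"x":-0.001,"y":-0.0003,"z":0,"roll":0},{"x":-0.001,"y":-0.0003,"z":0,"roll":0},{"x":-0.001,"y":-0.0003,"z":0,"roll":0},{"x":-0.001,"y":-0.0003,"z":0,"roll":0}]'

```text
time_s: 20.35
eef_pos: [630.1, -159.3, 130.7]
ee_rot: [[-0.984, 0.18, 0.005], [0.18, 0.984, -0.001], [-0.005, 0.0, -1.0]]
contact_force: [8.5, 2.7, -4.8]
grip_width: 19.5
finger_force: 40.0
```

>>> send_rows --commands '[{"x":-0.0002,"y":0,"z":0,"roll":0},{"x":-0.0002,"y":0,"z":0,"roll":0},{"x":-0.0002,"y":0,"z":0,"roll":0},{"x":-0.0002,"y":0,"z":0,"roll":0},{"x":-0.0002,"y":0,"z":0,"roll":0},{"x":-0.0002,"y":0,"z":0,"roll":0},{"x":-0.0002,"y":0,"z":0,"roll":0},{"x":-0.0002,"y":0,"z":0,"roll":0}]'

```text
time_s: 21.02
eef_pos: [630.1, -159.3, 130.7]
ee_rot: [[-0.984, 0.18, 0.005], [0.18, 0.984, -0.001], [-0.006, 0.0, -1.0]]
contact_force: [8.9, 3.0, -4.8]
grip_width: 19.4
finger_force: 40.0
```

>>> send_rows --commands '[{"x":0.002,"y":-0.0003,"z":-0.0002,"roll":0},{"x":0.0047,"y":-0.0013,"z":-0.0005,"roll":0},{"x":0.0047,"y":-0.0013,"z":-0.0005,"roll":0},{"x":0.0047,"y":-0.0013,"z":-0.0005,"roll":0},{"x":0.0047,"y":-0.0013,"z":-0.0005,"roll":0},{"x":0.0047,"y":-0.0013,"z":-0.0005,"roll":0},{"x":0.0047,"y":-0.0013,"z":-0.0005,"roll":0},{"x":0.0047,"y":-0.0013,"z":-0.0005,"roll":0}]'

```text
time_s: 21.68
eef_pos: [631.9, -159.7, 129.9]
ee_rot: [[-0.984, 0.18, -0.0], [0.18, 0.984, 0.001], [0.0, 0.001, -1.0]]
contact_force: [2.5, 5.1, 0.9]
grip_width: 19.7
finger_force: 40.0
```

>>> send_rows --commands '[{"x":0,"y":0,"z":0,"roll":0},{"x":0,"y":0,"z":0,"roll":0},{"x":0,"y":0,"z":0,"roll":0},{"x":0,"y":0,"z":0,"roll":0},{"x":-0.01,"y":0.0018,"z":0,"roll":0},{"x":-0.02,"y":0.0036,"z":0,"roll":0},{"x":-0.035,"y":0.006,"z":0.02,"roll":0},{"x":-0.04,"y":0.007,"z":0.05,"roll":0}]' --fingers 0.05

```text
time_s: 22.35
eef_pos: [586.1, -151.8, 176.8]
ee_rot: [[-0.984, 0.18, -0.01], [0.18, 0.984, 0.003], [0.01, 0.001, -1.0]]
contact_force: [-1.2, 0.0, 0.2]
grip_width: 50.1
finger_force: 0.0
```

>>> send_rows --commands '[{"x":-0.01,"y":0.03,"z":0.03,"roll":0},{"x":-0.02,"y":0.06,"z":0.06,"roll":0},{"x":-0.03,"y":0.09,"z":0.09,"roll":0},{"x":-0.04,"y":0.12,"z":0.12,"roll":0},{"x":-0.05,"y":0.15,"z":0.14,"roll":0},{"x":-0.05,"y":0.15,"z":0.14,"roll":0},{"x":-0.05,"y":0.15,"z":0.14,"roll":0},{"x":-0.05,"y":0.15,"z":0.14,"roll":0}]'

```text
time_s: 23.02
eef_pos: [541.0, -3.7, 319.4]
ee_rot: [[-0.984, 0.179, -0.0], [0.179, 0.984, -0.001], [0.0, -0.001, -1.0]]
contact_force: [0.4, 0.3, -0.3]
grip_width: 50.0
finger_force: 0.0
```

```bash
python3 - <<'E'
from h import *
im,s=wrist("w6"); print(s['eef_pos'],s['time_s'],s['contact_force'])
cv2.imwrite("pics/w6b.png",cv2.resize(im[:,:,::-1],(768,576),interpolation=2))
E
```

```text
[541.04224265  -3.67288233 319.36592483] 23.0167 [ 0.40479789  0.25822556 -0.274933  ]
```

View pics/w6b.png

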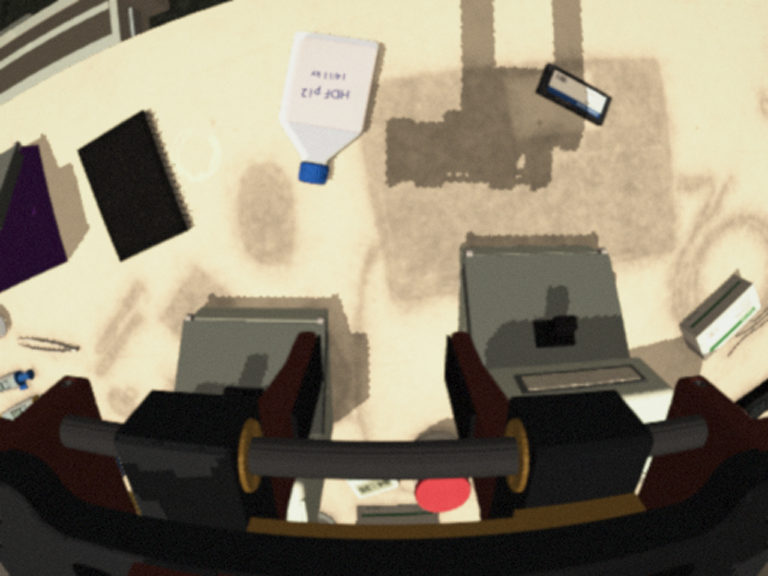

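Both flaps are shut (tabs at about (555,330) and (245,395)), the bystanders have not moved, and the gripper is clear. I'm handing in.

```bash
python3 -c "
from cell import robot
print(robot.close_job())"
```

```text
the job is handed in; nothing more can be done
None
```

I handed the job in at about 23 s, but the hand-in returned no verdict: the left flap gave, so I lifted it, pressed it home and it then held a roughly 10 N pull for over a second; the right flap held the same pull at the first tug.

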